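Shut and child-lock the roll-top tool box

TASK

Shut away the sharp tools in the wooden roll-top box. The bolt of its child lock was left thrown, which keeps the slatted cover from closing: slide the lock's flush button fully back to released, roll the cover fully shut, then slide the button fully across again so that the bolt locks the cover. Leave the things standing beside the box where they are.

Things in the scene. Friction and masses are not known exactly. Their poses are not given: they have to be found in the camera images.
- box: Light wooden roll-top box, 249 deep x 260 wide x 107 high mm, fixed to the worktop, turned up to 12 degrees. Origin: on the worktop, on the axis of the round cover, mid-width; x to its back (away from the robot), y to its left, z up. Two end cheeks of radius 107. In front of the cover a flat sill, top at z = 45, from x = -142 (front edge) to -88 mm. Scissors and peeler lie inside.
- lock_slot (a point): Centre of the mouth of the lock's slot, level with the sill's top, at x = -120, y = -52, z = 45 mm in the box's frame; same axes as the box. The slot is a steel-framed pocket in the sill, 104 mm long (y), 32 mm wide (x) and 12 mm deep, upright walls. Farther left, in the sill's rear edge, is the opening (y = 16 to 44 mm) where the bolt crosses and the steel eye under the cover enters.
- lock (a joint): Slide of the lock's button along the box's +y, m: 0 = released (bolt drawn back), at the slot's right; 0.022 = locked (bolt thrown), to the left. End stops at both. Starts thrown. Friction about 2 N; it stays where it is left. While the cover is nearly but not fully shut, its eye stops the bolt.
- lock_button (a point): Middle of the top of the lock's steel button, which moves with joint lock: a ribbed block 12 mm along the slot (y), 24 mm across it, standing about 9 mm up from a thin plate on the slot's floor, its top flush with the sill. On the sides of it the slot is free for a fingertip: when locked 57 mm long on its right and 35 mm on its left, when released 35 mm on its right and 57 mm on its left.
- cover (a joint): Turn of the slatted cover about the box's y axis through its origin (worktop height), rad: 0 = shut, bottom rail on the sill; grows as it rolls up and back, to 1.05. Starts partly open. Outer radius of the slats 100 mm. Stays where it is left; rolling it takes 3 to 5 N at the pull rail. With the bolt thrown it stops about 0.15 rad short of shut; once locked it has about 0.03 rad of play.
- cover_pull (a point): Middle of the outer edge of the cover's pull rail: a fin along y, 180 mm long, 6 mm thick, standing 16 mm out from the slats just above the cover's lower edge. It moves on a radius of 116 mm about the box's y axis, at 60 degrees forward of the vertical when shut (x = -100, z = 58 mm in the box's frame), less the joint's turn. It can be pushed from behind and, near shut, from above.
- spotted_mug: White spotted mug, 82 mm wide with its handle 117 mm, 91 mm high, upright, to the left of the box. Origin under its centre, z up.
- jam_jar: Jam jar, 62 mm across and 99 mm high, upright, to the left of the box. Origin under its centre.
- pepper_mill: Wooden pepper mill, 58 mm across and 170 mm high, upright, to the right of the box. Origin under its centre.
- spice_jar: Spice jar, 45 mm across and 106 mm high, upright, to the right of the box. Origin under its centre.

How it is judged:
By the outcome, as a careful person would: the job done as asked, in the order asked, and still so for the second after the job is handed in, with the robot touching nothing.
It also fails if it takes over 59 s, if anything falls off the work surface, if the arm or the gripper's body presses on something with over 40 N, if the wrist force passes 120 N, or if a joint passes its speed limit or range.

ROBOT

A 7-joint arm with a two-finger parallel gripper is mounted at the origin on a cart in front of the work surface, level with it; the furniture and walls round the work are solid. World frame = base frame: x ahead of the robot, y to its left, z up, the work surface at z = 0. Lengths are in m, angles in rad, forces in N, time in s.
With the tool pointing down it reaches from about 0.425 to 0.95 m from the base axis. Payload 4.7 kg.
Tool frame: the origin (TCP) lies on the centre line of the jaws, within the pads' length; the fingertips stand 8 mm ahead of it and the grasp point (between the pads) lies 11 mm behind it (r.tip_reach is the distance from the TCP to the fingertips, in m); z points along the fingers, y is the direction in which the jaws open and shut (so a half turn about z gives the same grasp; the last joint's range is limited). The gripper opens to 87 mm and grips with 3 to 60 N. Pads are 19 mm wide; open, the fingers measure 117 mm over their backs; the gripper's body (75 mm by 190 mm) begins 51 mm behind the grasp point.
Start: joints at [-1.217, 0.469, -0.049, 1.532, 0.024, 1.141, -0.082], TCP at [0.252, 0.626, 0.231] pointing down, gripper open.
Joint ranges: [-2.59, 2.59], [-0.33, 1.99], [-1.39, 1.29], [0.1, 2.45], [-1.04, 4.18], [0.21, 1.99], [-2.66, 2.66]. Speed limits (rad/s): [2.57, 2.57, 3.14, 3.14, 3.14, 3.14, 3.14].

INTERFACE

Orientations are given as a 3x3 rotation matrix whose columns are the frame's x, y, z axes.
In Python, from bench import r gives the robot as it stands.
- The arm moves only by the tool servo_tool, never from a script. Its argument "rows" is one flat list of numbers, 7 for each row, row after row: the shift along the tool's x, y, z in m, then the turn, a rotation vector about the tool's x, y, z in degrees, then the finger opening in m, from 0 to 0.087. A call has 1 to 8 rows; each row shifts and turns the pose as measured when the row begins, along the tool's axes as they then stand; what a row does not reach is not made up. A row lasts 1/10 s, in which the tool goes at most 50 mm and 8.59 degrees, less where a joint would pass 70% of its speed; a pose out of reach is approached as far as the arm can. A call with a gripper value outside its range is refused whole. The fingers move at their own pace and stop on an object; "squeeze" is the grip in N (left out, the last holds). Time passes only in rows, so rows that do not move let the fingers close. It gives the time, the measured TCP pose, the force and the opening at its end, in the units of the state.
- r.read_state(): the state, without advancing time (a new reading comes with each control period).
- r.capture(name): name is "scene" or "top"; returns a dict with "frame" (384x512x3 uint8, red, green, blue), "camera_matrix" (3x3 intrinsics, pixels), "R" (3x3) and "t" (3): a world point X has camera coordinates R X + t. Camera axes: x right, y down, z forward; pixel columns grow to the right and rows downward; lengths in m; the calibration is good to about 2 mm. A picture is of the moment at which its call begins. There is no depth.
- r.finish_job(): hands the job in, once; it reports no verdict.
The state is a dict: "t": time; "joint_pos": joint angles; "joint_velocities": joint speeds; "joint_torque": joint torques, N m; "tcp_pos": TCP position; "tool_rot": TCP orientation; "wrist_force": force on the tool from outside, world axes, zero at the start; "ft_torque": the same for the moment, N m; "width": finger opening in m.
Only numpy, scipy, OpenCV 4.12 (cv2) and the standard library are available. Lean on these libraries where they do the work, as an engineer would, in place of code of your own. Each camera call takes 0.05 s, during which the arm holds its last target.

## Working session

There is one attempt and no reset: what is moved stays moved. The work goes in short steps, Python scripts to look and compute and a tool call to move; the robot and the scene stay as the last step left them, time stands still between calls to the robot, and variables do not carry over. Pictures are saved under pics/ and viewed, and the job is handed in when it is done.

Besides the shell and the picture viewer there is one more tool, called after "Request:" as name(argument=value, ...) on one line, values as JSON. servo_tool: Moves the arm, as the interface text tells. Its arguments: {"type":"object","properties":{"rows":{"type":"array"},"squeeze":{"type":"number"}},"required":["rows"]}

```bash
ls; mkdir -p pics; python3 - <<'E'
from bench import r
import cv2,numpy as np
s=r.read_state(); print(s, r.tip_reach)
for n in("scene","top"):
    c=r.capture(n); cv2.imwrite(f"pics/{n}0.png",cv2.resize(c["frame"][:,:,::-1],(800,600),interpolation=cv2.INTER_CUBIC)); print(n,c["camera_matrix"].tolist(),c["R"].tolist(),c["t"].tolist())
E
```

```text
pics
{'t': 0.0, 'joint_pos': array([-1.21687137,  0.46945623, -0.04855259,  1.53367247,  0.02412642,
        1.14098215, -0.0822864 ]), 'joint_velocities': array([ 0.00130788, -0.00093296, -0.00127614, -0.00063513, -0.00191826,
       -0.00013502,  0.00274289]), 'joint_torque': array([-3.73434304e-04, -5.07975411e+01, -8.10777512e-02, -2.36164391e+01,
       -6.15300634e-02,  3.75429844e-02,  1.57286331e-04]), 'tcp_pos': array([0.25194831, 0.62560268, 0.2294984 ]), 'tool_rot': array([[-9.27619859e-01,  3.73525123e-01, -6.15965821e-04],
       [ 3.73525614e-01,  9.27618058e-01, -1.83125766e-03],
       [-1.12639725e-04, -1.92878999e-03, -9.99998134e-01]]), 'wrist_force': array([-0.37441639,  0.81182138,  0.98910482]), 'ft_torque': array([-0.0127937 ,  0.0057173 ,  0.04431936]), 'width': 0.0868953571300475} 0.008
scene [[406.0932812978538, 0.0, 260.5040689713943], [0.0, 406.0932812978538, 190.66990810475244], [0.0, 0.0, 1.0]] [[-0.9030614075806412, -0.4293922844692421, -0.010117320631303146], [-0.3760392525946223, 0.801797235653165, -0.4644520141058934], [0.2075441510776658, -0.4156241799236765, -0.8855404939449254]] [0.4679695071188445, 0.2522606330471755, 1.3474860682944187]
top [[388.9040822079464, 0.0, 252.22993294347737], [0.0, 388.9040822079464, 188.72674934160284], [0.0, 0.0, 1.0]] [[-0.004054916206736881, -0.9998905000745658, -0.014231848621702792], [-0.9814650392087664, 0.006706231940550263, -0.19152389737078349], [0.1915983675961025, 0.013191448510086572, -0.9813847620687386]] [0.008103632654784079, 0.5345618536745808, 1.0838719728322166]
```

View pics/scene0.png

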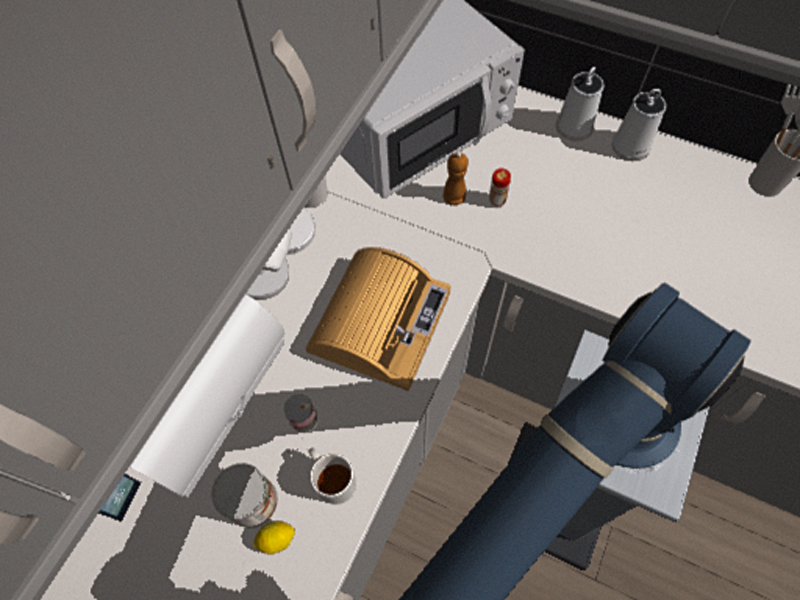

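View pics/top0.png

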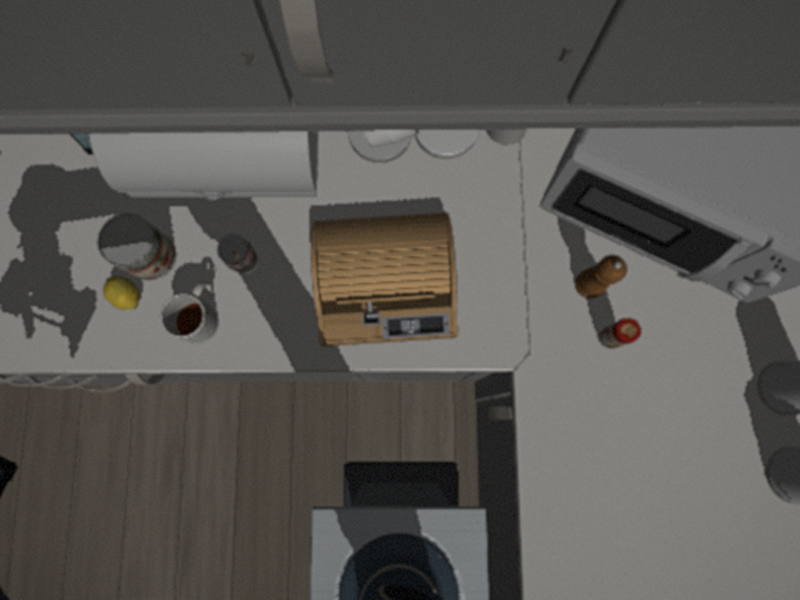

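The scene picture shows the box around (380,315), with the lock slot at about (430,305) and the opening near (403,333). The top picture shows the box at x 312-457, y 215-345, with the slot at about (415,325). Next I'll enlarge both.

```bash
cat > h.py <<'E'
from bench import r
import cv2,numpy as np
def crop(n,x0,y0,w,h,k,name):
    c=r.capture(n); f=c["frame"][y0:y0+h,x0:x0+w,::-1]
    cv2.imwrite("pics/"+name,cv2.resize(f,None,fx=k,fy=k,interpolation=cv2.INTER_CUBIC)); return c
def proj(c,X):
    p=(c["R"]@np.atleast_2d(X).T).T+c["t"]; q=(c["camera_matrix"]@p.T).T; return q[:,:2]/q[:,2:]
def ray(c,uv,z):
    d=c["R"].T@np.linalg.inv(c["camera_matrix"])@np.array([uv[0],uv[1],1.]); o=-c["R"].T@c["t"]
    return o+d*(z-o[2])/d[2]
E
python3 - <<'E'
from h import *
crop("scene",190,150,104,104,7,"s1.png"); crop("top",192,128,110,100,7,"t1.png")
E
```

```text
(no output)
```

View pics/s1.png

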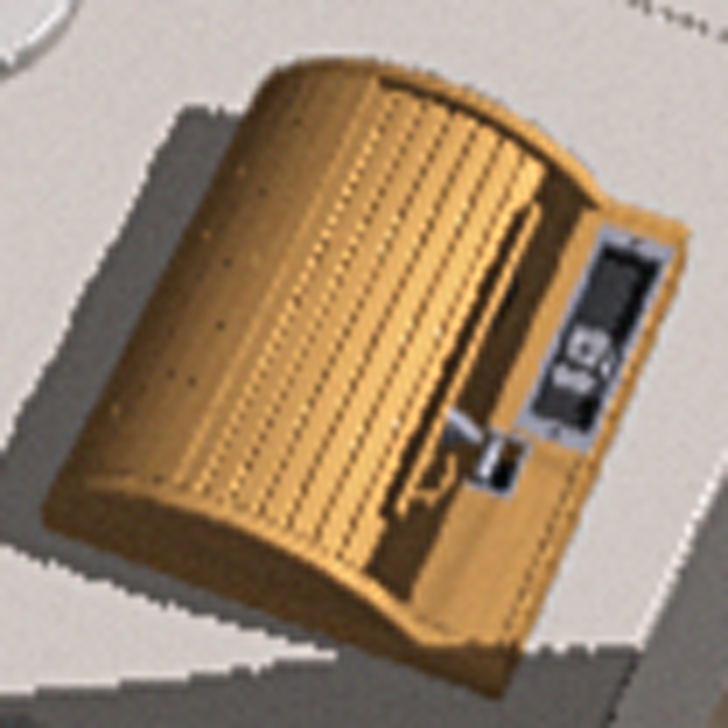

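View pics/t1.png

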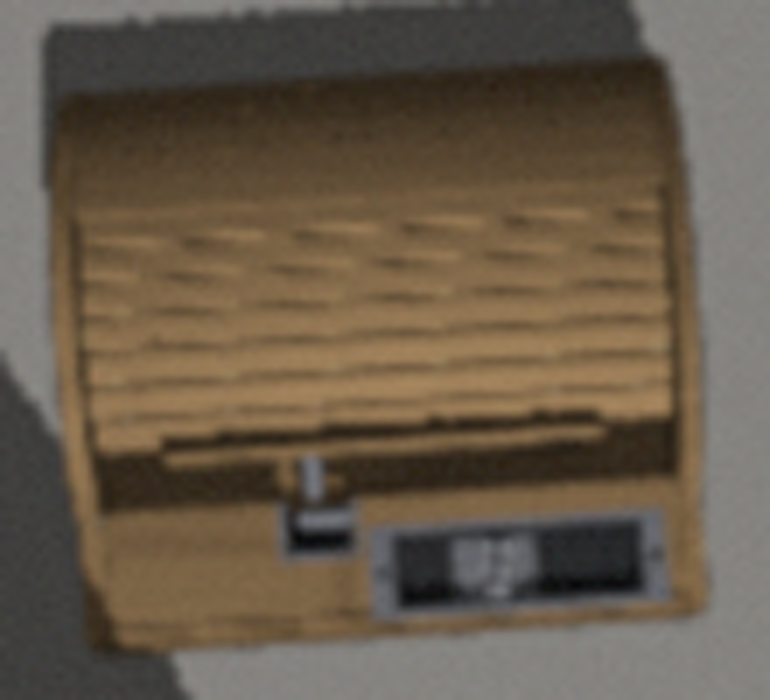

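```bash
cat > fit.py <<'E'
from h import *
from scipy.optimize import least_squares
cs=r.capture("scene"); ct=r.capture("top")
S=lambda U:(np.array(U)+.5)/7-.5+[190,150]
T=lambda U:(np.array(U)+.5)/7-.5+[192,128]
Z=.045
P=np.array([[-.104,0,Z],[-.104,-.104,Z],[-.136,-.104,Z],[-.136,0,Z]])
ui=T([(393,535),(638,519),(642,588),(399,607)])
us=S([(530,412),(603,245),(662,257),(590,430)])
def W(p,X):
    c,s=np.cos(p[2]),np.sin(p[2]); return np.atleast_2d(X)@np.array([[c,s,0],[-s,c,0],[0,0,1]])+[p[0],p[1],0]
def res(p,a=1,b=1): return np.r_[a*(proj(ct,W(p,P))-ui).ravel(),b*(proj(cs,W(p,P))-us).ravel()]
if __name__=="__main__":
    for a,b in((1,1),(1,0),(0,1)):
        f=least_squares(res,[.55,0,0],args=(a,b)); print(f.x,np.degrees(f.x[2]),np.round(f.fun,1))
    f=least_squares(res,[.55,0,0]); p=f.x
    # extra checks: front sill corners
    for X in ([-.142,.13,.045],[-.142,-.13,.045]): print("top",((proj(ct,W(p,X))-[192,128]+.5)*7-.5).round(),"scene",((proj(cs,W(p,X))-[190,150]+.5)*7-.5).round())
    for q in (.15,.2,.3,.4,.5,.6):
        a=np.radians(60)-q
        for y in(.09,-.09):
            X=[-.116*np.sin(a),y,.116*np.cos(a)]
            print(q,y,"top",((proj(ct,W(p,X))-[192,128]+.5)*7-.5).round(),"scene",((proj(cs,W(p,X))-[190,150]+.5)*7-.5).round())
    for q in(0,.022):
        X=[-.12,-.047+q-.022+.0,.045]; print("btn",q,((proj(ct,W(p,X))-[192,128]+.5)*7-.5).round(),((proj(cs,W(p,X))-[190,150]+.5)*7-.5).round())
E
python3 fit.py
```

```text
[0.59496948 0.02627547 0.06863931] 3.9327429473215716 [-0.2 -0.2  0.4 -0.6  0.8  0.5 -0.3  0.4 -0.2  0.2 -0.1 -0.6 -0.1  0.5
 -0.1  0.7]
[0.59524322 0.02649093 0.06571164] 3.7649997096167263 [-0.3 -0.3  0.2 -0.5  0.6  0.5 -0.5  0.3 -0.   0.  -0.  -0.  -0.   0.
 -0.   0. ]
[0.59464997 0.02578708 0.07274736] 4.16811663673683 [ 0.  -0.   0.  -0.   0.   0.   0.   0.  -0.   0.  -0.  -0.8  0.   0.3
  0.1  0.5]
top [[ 85. 647.]] scene [[504. 673.]]
top [[711. 601.]] scene [[690. 223.]]
0.15 0.09 top [[168. 507.]] scene [[433. 541.]]
0.15 -0.09 top [[608. 475.]] scene [[569. 229.]]
0.2 0.09 top [[166. 497.]] scene [[425. 534.]]
0.2 -0.09 top [[608. 464.]] scene [[562. 222.]]
0.3 0.09 top [[163. 473.]] scene [[409. 522.]]
0.3 -0.09 top [[607. 440.]] scene [[547. 209.]]
0.4 0.09 top [[159. 448.]] scene [[391. 509.]]
0.4 -0.09 top [[606. 415.]] scene [[530. 196.]]
0.5 0.09 top [[156. 422.]] scene [[371. 497.]]
0.5 -0.09 top [[605. 389.]] scene [[512. 183.]]
0.6 0.09 top [[153. 394.]] scene [[350. 485.]]
0.6 -0.09 top [[603. 361.]] scene [[492. 171.]]
btn 0 [[560. 559.]] [[608. 308.]]
btn 0.022 [[507. 563.]] [[592. 344.]]
```

Box pose is about (0.595, 0.026) with yaw 3.9°, and the two views agree to within 1 mm. The cover is at about 0.35 rad. The plan has three steps:
1. Straddle the button with both fingers in the slot and slide it back to released.
2. Push the rail shut from above.
3. Slide the button across again to lock.

First I'll turn the tool to match the box axes.

Request:
servo_tool(rows=[0, 0, 0, 0, 0, -6.5, 0.03, 0, 0, 0, 0, 0, -6.5, 0.03, 0, 0, 0, 0, 0, -6.5, 0.03, 0, 0, 0, 0, 0, -6.3, 0.03, 0, 0, 0, 0, 0, 0, 0.03])

```text
t: 0.8
tcp_pos: [0.2518, 0.6257, 0.2295]
tool_rot: [[-0.996, -0.085, -0.0], [-0.085, 0.996, -0.002], [0.001, -0.002, -1.0]]
wrist_force: [-0.3, -0.5, 0.5]
width: 0.0551
```

```bash
cat >> h.py <<'E'
BOX=[0.595,0.0263,0.0687]
def box(q=BOX):
    c,s=np.cos(q[2]),np.sin(q[2]); return np.array([[c,-s,0],[s,c,0],[0,0,1]])
def go(tip_box=None):
    """print tool-frame shift + turn from now to fingertip centre at box-frame pt (m), tool aligned to box"""
    s=r.read_state(); B=box(); Rt=np.c_[-B[:,0],B[:,1],-B[:,2]]
    R=s["tool_rot"]; p=s["tcp_pos"]; tip=p+R[:,2]*r.tip_reach
    tb=B.T@(tip-np.r_[BOX[:2],0])
    dR=cv2.Rodrigues(R.T@Rt)[0].ravel()
    print("t",round(s["t"],2),"tip in box mm",(tb*1e3).round(1),"w mm",round(s["width"]*1e3,1),"turn deg",np.degrees(dR).round(2),"F box",(B.T@s["wrist_force"]).round(1))
    if tip_box is not None:
        g=B@np.array(tip_box)+np.r_[BOX[:2],0]-tip
        print("shift tool mm",(R.T@g*1e3).round(1))
E
python3 - <<'E'
from h import *
go([-.12,-.041,.15]); c=r.capture("top")
for z in(.4,.5,.6): print(ray(c,(256,82),z))
E
```

```text
t 0.8 tip in box mm [-301.2  621.5  221.5] w mm 55.1 turn deg [-0.1  -0.03  0.92] F box [-0.4 -0.5  0.5]
shift tool mm [-170.6 -665.2   72.6]
[ 0.69716233 -0.00841247  0.4       ]
[ 0.64754765 -0.00859095  0.5       ]
[ 0.59793296 -0.00876943  0.6       ]
```

Request:
servo_tool(rows=[-0.034, -0.036, 0, 0, 0, 0.3, 0.03, -0.034, -0.036, 0, 0, 0, 0.3, 0.03, -0.034, -0.036, 0, 0, 0, 0.3, 0.03, -0.034, -0.036, 0, 0, 0, 0, 0.03, -0.005, -0.048, 0, 0, 0, 0, 0.03, -0.005, -0.048, 0, 0, 0, 0, 0.03, -0.005, -0.048, 0, 0, 0, 0, 0.03, -0.005, -0.048, 0, 0, 0, 0, 0.03])

```text
t: 1.65
tcp_pos: [0.4319, 0.3, 0.2274]
tool_rot: [[-0.998, -0.06, -0.002], [-0.06, 0.998, 0.005], [0.001, 0.005, -1.0]]
wrist_force: [1.1, -0.4, -0.3]
width: 0.0301
```

```bash
python3 -c "
from h import *
go([-.12,-.041,.15])"
```

```text
t 1.65 tip in box mm [-144.   284.3  219.4] w mm 30.1 turn deg [ 0.29 -0.08 -0.52] F box [ 1.1 -0.5 -0.3]
shift tool mm [ -27.  -325.4   67.7]
```

Request:
servo_tool(rows=[-0.004, -0.045, 0.004, 0, 0, 0, 0.03, -0.004, -0.045, 0.004, 0, 0, 0, 0.03, -0.004, -0.045, 0.004, 0, 0, 0, 0.03, -0.004, -0.045, 0.004, 0, 0, 0, 0.03, -0.004, -0.045, 0.004, 0, 0, 0, 0.03, -0.003, -0.045, 0.004, 0, 0, 0, 0.03, -0.003, -0.04, 0.01, 0, 0, 0, 0.03, 0, 0, 0.01, 0, 0, -0.5, 0.03])

```text
t: 2.45
tcp_pos: [0.4762, -0.0281, 0.1845]
tool_rot: [[-0.999, -0.036, 0.011], [-0.036, 0.999, 0.006], [-0.011, 0.006, -1.0]]
wrist_force: [-0.2, 1.0, -0.8]
width: 0.0302
```

```bash
python3 -c "
from h import *
go([-.12,-.041,.075])"
```

```text
t 2.45 tip in box mm [-122.1  -46.   176.5] w mm 30.2 turn deg [ 0.34  0.63 -1.89] F box [-0.2  1.1 -0.8]
shift tool mm [ -0.8   4.5 101.5]
```

Request:
servo_tool(rows=[0, 0.004, 0.02, 0.3, 0.6, -1.9, 0.03, -0.001, 0, 0.03, 0, 0, 0, 0.03, 0, 0, 0.03, 0, 0, 0, 0.03, 0, 0, 0.015, 0, 0, 0, 0.03, 0, 0, 0, 0, 0, 0, 0.03])

```text
t: 2.95
tcp_pos: [0.4785, -0.0234, 0.0867]
tool_rot: [[-0.998, -0.056, 0.003], [-0.056, 0.998, 0.002], [-0.003, 0.002, -1.0]]
wrist_force: [-0.7, -0.0, -0.0]
width: 0.0299
```

```bash
python3 -c "
from h import *
go([-.12,-.041,.06])
crop('scene',190,150,104,104,7,'s2.png'); crop('top',192,128,110,100,7,'t2.png')"
```

```text
t 2.95 tip in box mm [-119.6  -41.6   78.7] w mm 29.9 turn deg [ 0.09  0.2  -0.71] F box [-0.7  0.  -0. ]
shift tool mm [ 0.4  0.5 18.7]
```

View pics/s2.png

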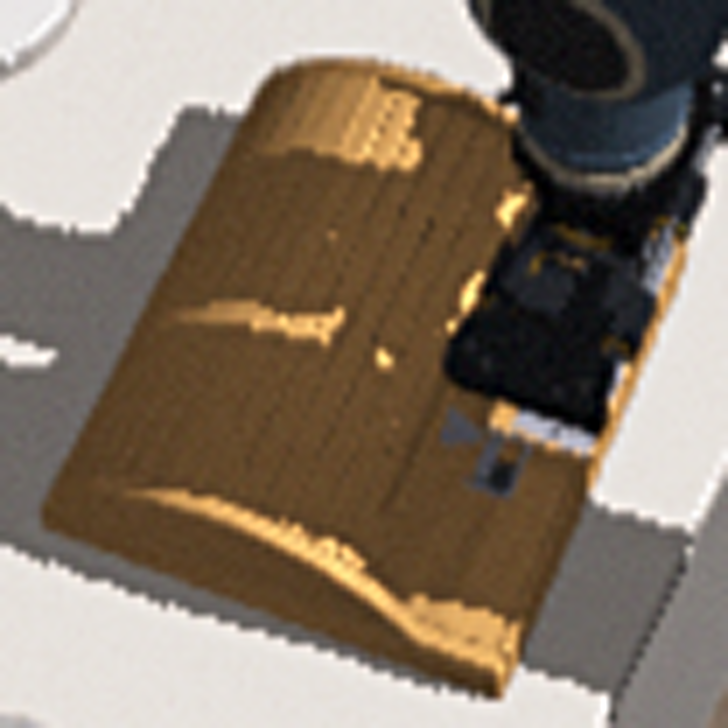

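View pics/t2.png

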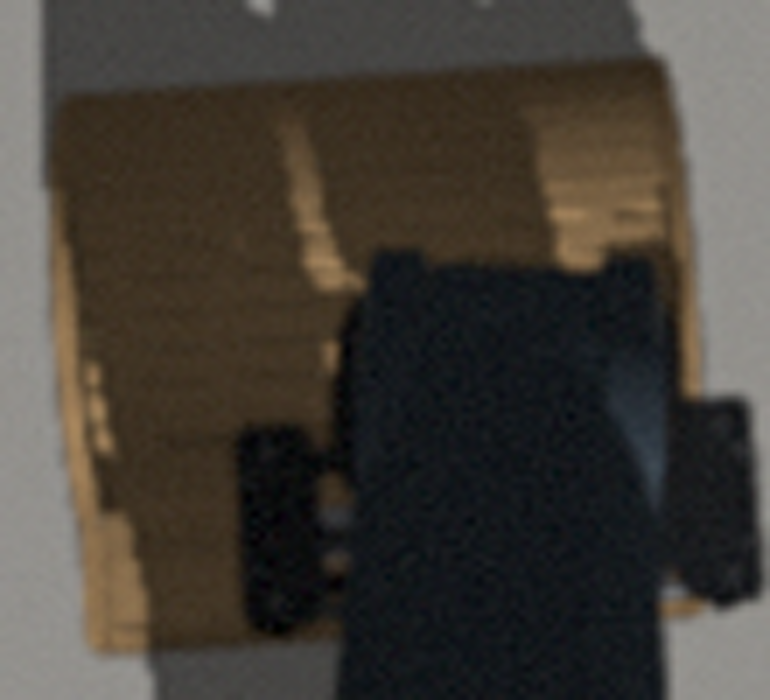

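The arm hides the fingertips in both views: (600,350) in the scene crop, (500,450) in the top crop. I'll go down by measured pose and watch the force.

Request:
servo_tool(rows=[0.0005, 0, 0.012, 0, 0, -0.7, 0.03, 0, 0.0005, 0.012, 0, 0, -0.3, 0.03, 0, 0, 0.008, 0, 0, 0, 0.03, 0, 0, 0.004, 0, 0, 0, 0.03, 0, 0, 0, 0, 0, 0, 0.03])

```text
t: 3.55
tcp_pos: [0.4821, -0.0222, 0.0523]
tool_rot: [[-0.997, -0.075, 0.013], [-0.075, 0.997, 0.003], [-0.014, 0.002, -1.0]]
wrist_force: [0.4, 0.1, 0.2]
width: 0.0301
```

```bash
python3 -c "
from h import *
go([-.12,-.041,.038])"
```

```text
t 3.55 tip in box mm [-115.9  -40.6   44.3] w mm 30.1 turn deg [0.1  0.77 0.38] F box [0.4 0.1 0.2]
shift tool mm [ 4.2 -0.4  6.3]
```

Request:
servo_tool(rows=[0.004, 0, 0, 0, 0.7, 0.3, 0.03, 0.001, 0, 0.003, 0, 0, 0, 0.03, 0, 0, 0.003, 0, 0, 0, 0.03, 0, 0, 0, 0, 0, 0, 0.03])

```text
t: 3.95
tcp_pos: [0.4771, -0.0227, 0.0463]
tool_rot: [[-0.998, -0.069, 0.001], [-0.069, 0.998, 0.002], [-0.001, 0.002, -1.0]]
wrist_force: [0.6, -0.4, 0.4]
width: 0.0293
```

```bash
python3 -c "
from h import *
go([-.12,-.041,.038])"
```

```text
t 3.95 tip in box mm [-120.9  -40.8   38.3] w mm 29.3 turn deg [0.1  0.08 0.02] F box [ 0.6 -0.4  0.4]
shift tool mm [-0.9 -0.2  0.3]
```

The tips are in the slot at z=38 with no contact force. I'll close gently on the button.

Request:
servo_tool(rows=[0, 0, 0, 0, 0, 0, 0.012, 0, 0, 0, 0, 0, 0, 0.0, 0, 0, 0, 0, 0, 0, 0.0, 0, 0, 0, 0, 0, 0, 0.0, 0, 0, 0, 0, 0, 0, 0.0], squeeze=5)

```text
t: 4.45
tcp_pos: [0.4774, -0.0231, 0.0465]
tool_rot: [[-0.998, -0.068, 0.002], [-0.068, 0.998, 0.002], [-0.002, 0.001, -1.0]]
wrist_force: [0.5, 0.5, -1.5]
width: 0.0121
```

```bash
python3 -c "
from h import *
go([-.12,-.063,.038])"
```

```text
t 4.45 tip in box mm [-120.7  -41.2   38.5] w mm 12.1 turn deg [ 0.08  0.12 -0.02] F box [ 0.5  0.5 -1.5]
shift tool mm [ -0.7 -21.8   0.5]
```

The fingers hold the button at 12.1 mm, as expected. I'll slide it right to released.

Request:
servo_tool(rows=[0, -0.006, 0, 0, 0, 0, 0.0, 0, -0.006, 0, 0, 0, 0, 0.0, 0, -0.006, 0, 0, 0, 0, 0.0, 0, -0.005, 0, 0, 0, 0, 0.0, 0, 0, 0, 0, 0, 0, 0.0])

```text
t: 4.95
tcp_pos: [0.4787, -0.045, 0.0465]
tool_rot: [[-0.998, -0.07, 0.001], [-0.07, 0.998, 0.005], [-0.001, 0.005, -1.0]]
wrist_force: [0.4, 4.1, -0.5]
width: 0.0119
```

```bash
python3 -c "
from h import *
go([-.12,-.063,.038])"
```

```text
t 4.95 tip in box mm [-120.9  -63.1   38.5] w mm 11.9 turn deg [0.29 0.07 0.07] F box [ 0.7  4.  -0.5]
shift tool mm [-0.9  0.1  0.5]
```

Moved 21.9 mm. I'll press a little further to confirm the stop.

Request:
servo_tool(rows=[0, -0.003, 0, 0, 0, 0, 0.0, 0, -0.003, 0, 0, 0, 0, 0.0, 0, -0.003, 0, 0, 0, 0, 0.0])

```text
t: 5.25
tcp_pos: [0.4789, -0.0463, 0.0463]
tool_rot: [[-0.997, -0.074, -0.002], [-0.074, 0.997, 0.015], [0.001, 0.015, -1.0]]
wrist_force: [-1.7, 9.5, 1.8]
width: 0.0137
```

```bash
python3 -c "
from h import *
go([-.12,-.063,.038])"
```

```text
t 5.25 tip in box mm [-120.8  -64.3   38.3] w mm 13.7 turn deg [ 0.87 -0.04  0.32] F box [-1.   9.6  1.8]
shift tool mm [-0.8  1.3  0.3]
```

The stop is confirmed at 9.6 N with no further travel. I'll open, straighten and lift.

Request:
servo_tool(rows=[0, 0.0015, 0, 0.8, 0, 0.3, 0.022, 0, 0, 0, 0, 0, 0, 0.022, 0, 0, 0, 0, 0, 0, 0.022, 0, 0, -0.01, 0, 0, 0, 0.022, 0, 0, -0.03, 0, 0, 0, 0.022, 0, 0, -0.03, 0, 0, 0, 0.022, 0, 0, -0.015, 0, 0, 0, 0.0, 0, 0, 0, 0, 0, 0, 0.0])

```text
t: 6.05
tcp_pos: [0.4791, -0.0501, 0.1364]
tool_rot: [[-0.998, -0.065, 0.0], [-0.065, 0.998, -0.004], [-0.0, -0.004, -1.0]]
wrist_force: [1.5, 0.4, 0.6]
width: 0.0128
```

```bash
python3 -c "
from h import *
go([-.066,0,.115])
crop('scene',190,150,104,104,7,'s3.png'); crop('top',192,128,110,100,7,'t3.png')"
```

```text
t 6.05 tip in box mm [-120.8  -68.3  128.4] w mm 12.8 turn deg [-0.24  0.01 -0.21] F box [1.5 0.3 0.6]
shift tool mm [-54.6  68.5  13.2]
```

View pics/s3.png

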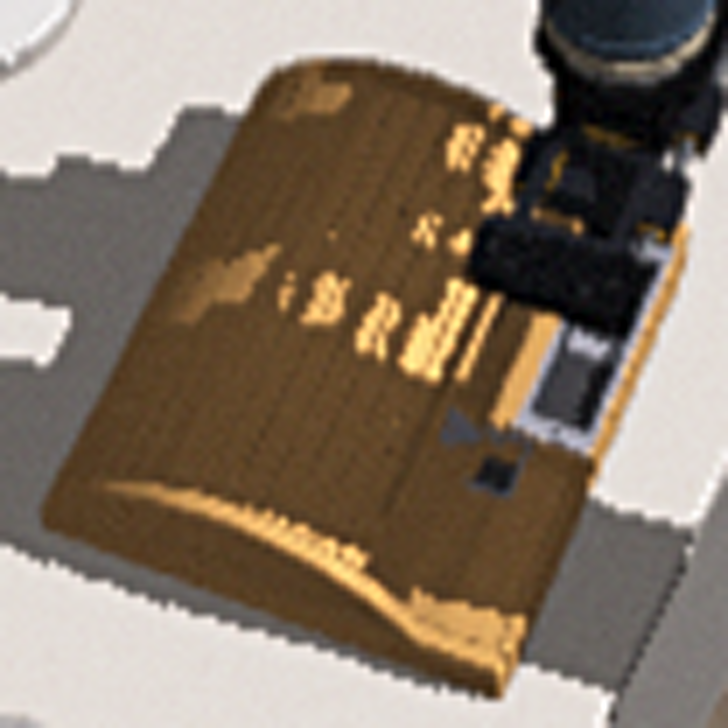

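The scene crop shows the button now at the right, about (588,345) and partly hidden, with a long free stretch on its left. The bolt opening at (495,475) is empty, so it is released. Next is the rail: approach from above.

Request:
servo_tool(rows=[-0.018, 0.023, 0, 0, 0, 0, 0.0, -0.018, 0.023, 0, 0, 0, 0, 0.0, -0.015, 0.023, 0, 0, 0, 0, 0.0, -0.002, 0, 0.012, 0, 0, 0, 0.0, 0, 0, 0.008, 0, 0, 0, 0.0, 0, 0, 0.005, 0, 0, 0, 0.0, 0, 0, 0, 0, 0, 0, 0.0])

```text
t: 6.85
tcp_pos: [0.5213, 0.0206, 0.1]
tool_rot: [[-0.998, -0.059, -0.018], [-0.059, 0.998, -0.008], [0.019, -0.007, -1.0]]
wrist_force: [-0.4, -0.9, -0.3]
width: 0.0004
```

```bash
python3 -c "
from h import *
go([-.068,0,.095])"
```

```text
t 6.85 tip in box mm [-74.   -0.7  92. ] w mm 0.4 turn deg [-0.37 -1.07 -0.53] F box [-0.4 -0.9 -0.3]
shift tool mm [-6.   0.7 -3.1]
```

Request:
servo_tool(rows=[-0.003, 0, 0.002, -0.4, -1, -0.5, 0.0, 0.004, 0, 0.004, 0, 0, 0, 0.0, 0.004, 0, 0.004, 0, 0, 0, 0.0, 0.004, 0, 0.004, 0, 0, 0, 0.0, 0, 0, 0, 0, 0, 0, 0.0])

```text
t: 7.35
tcp_pos: [0.5114, 0.019, 0.0876]
tool_rot: [[-0.998, -0.065, 0.002], [-0.065, 0.998, 0.005], [-0.003, 0.004, -1.0]]
wrist_force: [0.2, 0.6, -0.5]
width: 0.0005
```

```bash
python3 -c "
from h import *
go([-.085,0,.075])
crop('scene',190,150,104,104,7,'s4.png')"
```

```text
t 7.35 tip in box mm [-83.9  -1.5  79.6] w mm 0.5 turn deg [ 0.25  0.15 -0.19] F box [ 0.3  0.6 -0.5]
shift tool mm [1.2 1.5 4.6]
```

View pics/s4.png

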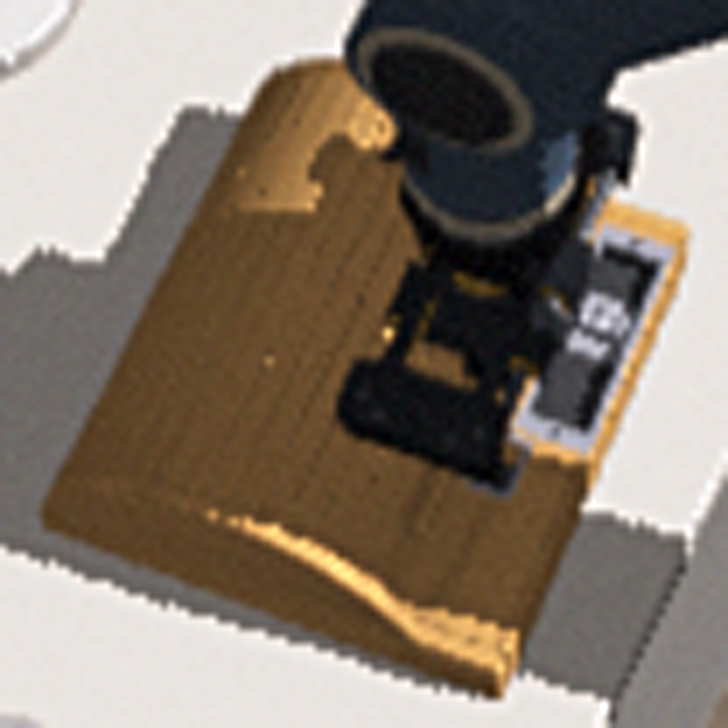

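```bash
python3 -c "
from h import *
for n,b in(('scene',(235,195,50,60)),('top',(192,160,110,70))):
    c=r.capture(n);x,y,w,h=b;f=c['frame'][y:y+h,x:x+w,::-1].astype(float)
    f=np.clip(255*(f/110)**.7,0,255).astype('uint8');k=10 if n=='scene' else 7
    cv2.imwrite('pics/%s5.png'%n,cv2.resize(f,None,fx=k,fy=k,interpolation=cv2.INTER_CUBIC))
"
```

```text
(no output)
```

View pics/scene5.png

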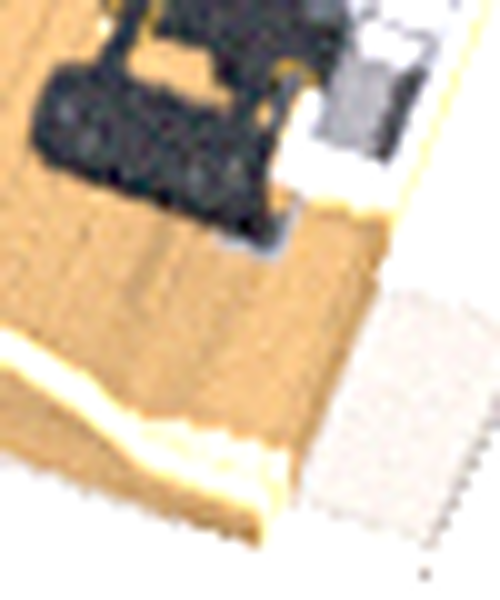

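View pics/top5.png

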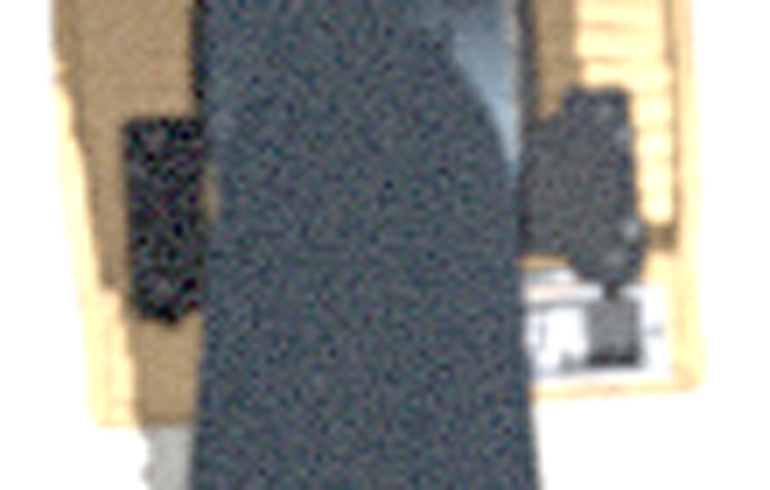

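The rail has moved: in the top crop the gap at the right (660,235) has about halved. I'll keep following the arc.

Request:
servo_tool(rows=[0.003, 0.001, 0.004, 0, 0, 0, 0.0, 0.004, 0, 0.005, 0, 0, 0, 0.0, 0.003, 0, 0.005, 0, 0, 0, 0.0, 0.003, 0, 0.005, 0, 0, 0, 0.0])

```text
t: 7.9
tcp_pos: [0.4981, 0.0182, 0.0682]
tool_rot: [[-0.998, -0.064, 0.002], [-0.064, 0.998, 0.003], [-0.002, 0.003, -1.0]]
wrist_force: [-0.2, 0.6, 10.4]
width: 0.0005
```

```bash
python3 -c "
from h import *
go([-.098,0,.06])
crop('scene',190,150,104,104,7,'s6.png')"
```

```text
t 7.9 tip in box mm [-97.3  -1.4  60.2] w mm 0.5 turn deg [ 0.19  0.12 -0.25] F box [-0.2  0.6 10.4]
shift tool mm [0.7 1.4 0.2]
```

Request:
servo_tool(rows=[0, 0, 0.003, 0, 0, 0, 0.0, 0, 0, 0.003, 0, 0, 0, 0.0, 0, 0, 0.003, 0, 0, 0, 0.0])

```text
t: 8.25
tcp_pos: [0.4984, 0.0182, 0.0673]
tool_rot: [[-0.998, -0.064, 0.001], [-0.064, 0.998, 0.006], [-0.001, 0.005, -1.0]]
wrist_force: [-10.6, -1.4, 35.7]
width: 0.0006
```

```bash
python3 -c "
from h import *
go()"
```

```text
t 8.25 tip in box mm [-96.9  -1.5  59.3] w mm 0.6 turn deg [ 0.31  0.07 -0.28] F box [-10.7  -0.7  35.7]
```

Hard stop at 36 N with z at 59.3 mm, so the cover is shut. I'll lift away and move back to look.

Request:
servo_tool(rows=[0, 0, -0.02, 0, 0, 0, 0.0, 0, 0, -0.03, 0, 0, 0, 0.0, 0.005, -0.01, -0.03, 0, 0, 0, 0.02, 0.0, -0.03, 0, 0, 0, 0, 0.03, 0.01, -0.025, 0, 0, 0, 0, 0.03, 0, 0, 0, 0, 0, 0, 0.03])

```text
t: 8.85
tcp_pos: [0.4882, -0.0485, 0.1487]
tool_rot: [[-0.998, -0.068, 0.006], [-0.068, 0.998, 0.006], [-0.006, 0.005, -1.0]]
wrist_force: [-0.3, -0.6, 0.1]
width: 0.0241
```

```bash
python3 -c "
from h import *
go([-.12,-.063,.08])
crop('scene',190,150,104,104,7,'s7.png')"
```

```text
t 8.85 tip in box mm [-111.6  -67.3  140.7] w mm 24.1 turn deg [ 0.3   0.36 -0.03] F box [-0.4 -0.6  0.1]
shift tool mm [ 8.8  4.  60.7]
```

View pics/s7.png

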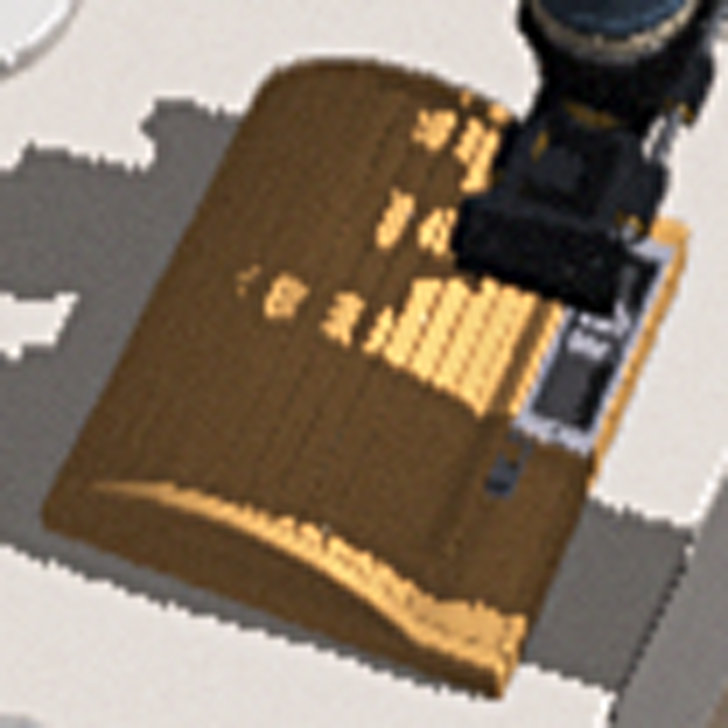

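The scene crop shows the cover down, its rail beside the slot from (555,300) to (450,545), and the button at (595,330). I'll bring the tool back over the button.

Request:
servo_tool(rows=[0.009, 0.004, 0.01, 0.3, 0.3, 0, 0.028, 0.001, 0, 0.025, 0, 0, 0, 0.028, 0.001, 0, 0.025, 0, 0, 0, 0.028, 0.001, 0, 0.01, 0, 0, 0, 0.028, 0, 0, 0, 0, 0, 0, 0.028])

```text
t: 9.4
tcp_pos: [0.474, -0.0366, 0.0728]
tool_rot: [[-0.997, -0.078, -0.002], [-0.078, 0.997, 0.003], [0.002, 0.003, -1.0]]
wrist_force: [0.3, -0.1, 0.6]
width: 0.0279
```

```bash
python3 -c "
from h import *
go([-.121,-.063,.046])"
```

```text
t 9.4 tip in box mm [-125.   -54.4   64.8] w mm 27.9 turn deg [ 0.18 -0.11  0.56] F box [ 0.3 -0.1  0.6]
shift tool mm [-4.  -8.7 18.7]
```

Request:
servo_tool(rows=[-0.004, -0.0085, 0.004, 0, 0, 0.5, 0.028, -0.001, -0.001, 0.004, 0, 0, 0, 0.028, 0, 0, 0.003, 0, 0, 0, 0.028, 0, 0, 0, 0, 0, 0, 0.028])

```text
t: 9.8
tcp_pos: [0.4818, -0.0455, 0.0622]
tool_rot: [[-0.998, -0.071, 0.001], [-0.071, 0.998, 0.003], [-0.001, 0.003, -1.0]]
wrist_force: [-0.4, -0.9, 0.3]
width: 0.0277
```

```bash
python3 -c "
from h import *
go([-.121,-.063,.046])"
```

```text
t 9.8 tip in box mm [-117.9  -63.8   54.2] w mm 27.7 turn deg [0.17 0.07 0.11] F box [-0.5 -0.9  0.3]
shift tool mm [3.1 0.8 8.2]
```

Request:
servo_tool(rows=[0.002, 0.0005, 0.003, 0, 0, 0, 0.028, 0.001, 0, 0.004, 0, 0, 0, 0.028, 0, 0, 0.002, 0, 0, 0, 0.028, 0, 0, 0, 0, 0, 0, 0.028])

```text
t: 10.2
tcp_pos: [0.4791, -0.0452, 0.0534]
tool_rot: [[-0.998, -0.07, 0.003], [-0.07, 0.998, 0.003], [-0.003, 0.003, -1.0]]
wrist_force: [1.1, 0.0, 0.1]
width: 0.0278
```

```bash
python3 -c "
from h import *
go([-.121,-.063,.038])"
```

```text
t 10.2 tip in box mm [-120.5  -63.4   45.4] w mm 27.8 turn deg [0.18 0.18 0.09] F box [ 1.1 -0.1  0.1]
shift tool mm [0.5 0.3 7.4]
```

Request:
servo_tool(rows=[0, 0, 0.004, 0, 0, 0, 0.028, 0, 0, 0.003, 0, 0, 0, 0.028, 0, 0, 0, 0, 0, 0, 0.0, 0, 0, 0, 0, 0, 0, 0.0, 0, 0, 0, 0, 0, 0, 0.0, 0, 0, 0, 0, 0, 0, 0.0])

```text
t: 10.8
tcp_pos: [0.4791, -0.0448, 0.0457]
tool_rot: [[-0.998, -0.07, 0.003], [-0.07, 0.998, 0.004], [-0.003, 0.003, -1.0]]
wrist_force: [0.1, 0.2, -0.6]
width: 0.0121
```

```bash
python3 -c "
from h import *
go([-.121,-.041,.038])"
```

```text
t 10.8 tip in box mm [-120.5  -63.    37.7] w mm 12.1 turn deg [0.2  0.17 0.08] F box [ 0.1  0.2 -0.6]
shift tool mm [ 0.5 22.  -0.3]
```

The button is held again (12.1 mm, y=-63). I'll slide it left to lock.

Request:
servo_tool(rows=[0, 0.006, 0, 0, 0, 0, 0.0, 0, 0.006, 0, 0, 0, 0, 0.0, 0, 0.006, 0, 0, 0, 0, 0.0, 0, 0.005, 0, 0, 0, 0, 0.0, 0, 0.003, 0, 0, 0, 0, 0.0, 0, 0.003, 0, 0, 0, 0, 0.0])

```text
t: 11.4
tcp_pos: [0.4775, -0.0209, 0.0457]
tool_rot: [[-0.998, -0.066, 0.005], [-0.067, 0.998, -0.005], [-0.005, -0.005, -1.0]]
wrist_force: [0.4, -10.8, -2.9]
width: 0.0149
```

```bash
python3 -c "
from h import *
go([-.121,-.041,.038])"
```

```text
t 11.4 tip in box mm [-120.4  -39.    37.7] w mm 14.9 turn deg [-0.31  0.28 -0.12] F box [ -0.4 -10.8  -2.9]
shift tool mm [ 0.6 -2.  -0.3]
```

It's at the stop: the right finger face is at y≈-46.5, so the button centre is at about -40.5. I'll open, lift and retreat to look.

Request:
servo_tool(rows=[0, 0, 0, -0.3, 0, 0, 0.024, 0, 0, 0, 0, 0, 0, 0.024, 0, 0, 0, 0, 0, 0, 0.024, 0, 0, -0.01, 0, 0, 0, 0.024, 0, 0, -0.03, 0, 0, 0, 0.024, 0, 0, -0.04, 0, 0, 0, 0.024, 0, 0, -0.04, 0, 0, 0, 0.024, 0, 0.03, -0.02, 0, 0, 0, 0.024])

```text
t: 12.2
tcp_pos: [0.4725, 0.0104, 0.1907]
tool_rot: [[-0.998, -0.065, -0.003], [-0.065, 0.998, 0.002], [0.003, 0.002, -1.0]]
wrist_force: [0.8, 1.1, 0.4]
width: 0.0238
```

Request:
servo_tool(rows=[0, 0.048, 0, 0, 0, 0, 0.024, 0, 0.048, 0, 0, 0, 0, 0.024, 0, 0.048, 0, 0, 0, 0, 0.024, 0, 0.048, 0, 0, 0, 0, 0.024, 0, 0.048, 0, 0, 0, 0, 0.024, 0, 0.048, 0, 0, 0, 0, 0.024, 0, 0.03, 0, 0, 0, 0, 0.024, 0, 0, 0, 0, 0, 0, 0.024])

```text
t: 13.0
tcp_pos: [0.4506, 0.3469, 0.2059]
tool_rot: [[-0.997, -0.07, 0.014], [-0.069, 0.997, 0.014], [-0.015, 0.013, -1.0]]
wrist_force: [0.4, -0.5, -0.6]
width: 0.0243
```

```bash
python3 -c "
from h import *
go()
crop('scene',190,150,104,104,7,'s8.png'); crop('top',192,128,110,100,7,'t8.png')
c=r.capture('scene');cv2.imwrite('pics/s9.png',c['frame'][:,:,::-1])"
```

```text
t 13.0 tip in box mm [-122.   329.8  197.9] w mm 24.3 turn deg [0.75 0.88 0.05] F box [ 0.3 -0.5 -0.6]
```

View pics/s8.png

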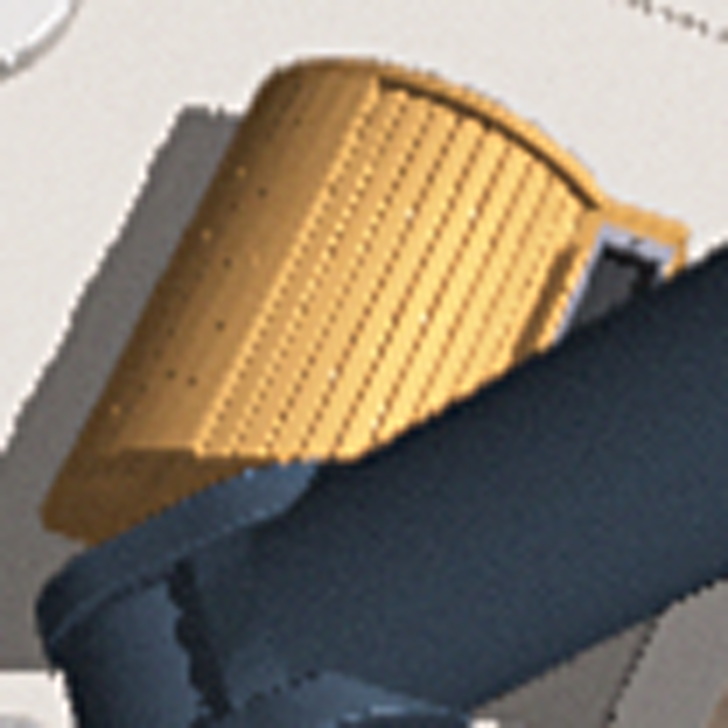

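View pics/t8.png

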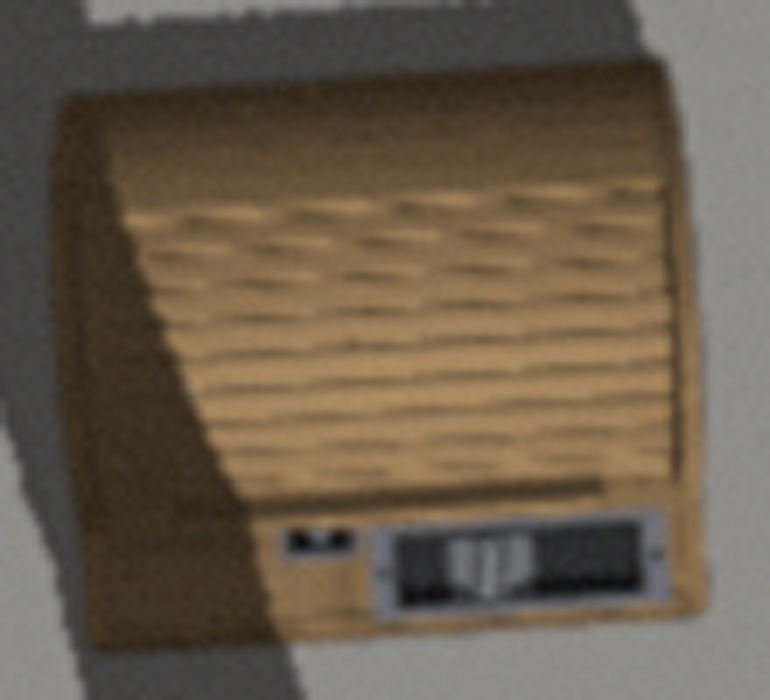

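View pics/s9.png

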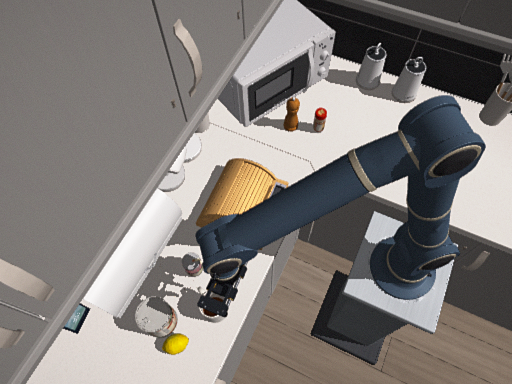

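```bash
python3 - <<'E'
from h import *
from fit import W
c=r.capture("top"); f=c["frame"][190:224,196:302,::-1]
f=np.clip(f.astype(float)*1.6,0,255).astype("uint8"); f=cv2.resize(f,None,fx=7,fy=7,interpolation=cv2.INTER_CUBIC)
for q,col in((0,(0,255,0)),(.1,(0,0,255))):
    a=np.radians(60)-q
    for y in(-.09,0): 
        u=(proj(c,W(BOX,[-.116*np.sin(a),y,.116*np.cos(a)]))[0]-[196,190]+.5)*7; cv2.circle(f,tuple(int(v) for v in u),3,col,1)
for y,col in((-.041,(0,255,0)),(-.063,(0,0,255))):
    u=(proj(c,W(BOX,[-.12,y,.045]))[0]-[196,190]+.5)*7; cv2.circle(f,tuple(int(v) for v in u),3,col,1)
cv2.imwrite("pics/t10.png",f)
E
```

```text
(no output)
```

View pics/t10.png

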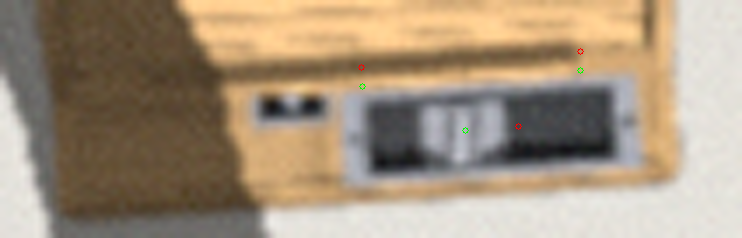

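The top crop shows the button on the locked mark at (465,130) and the rail at the predicted shut position. The gripper is clear of everything, so I'll hand in.

```bash
python3 -c "
from bench import r
print(r.finish_job())"
```

```text
the job is handed in; nothing more can be done
None
```

The roll-top box is shut and locked, and I handed the job in at about 13 s of the 59 s allowed.

- **Unlocking:** I gripped the button from both sides in the slot and slid it about 22 mm right until it stopped (about 10 N).
- **Closing:** I pushed the cover down at its pull rail until it stopped hard (36 N at the wrist). The fingertip was then at z ≈ 59 mm, about where the rail should be when shut.
- **Locking:** I slid the button fully left to its other stop (about 11 N). Nothing stopped the bolt partway.

**Last checks:** The final top picture shows the button on the predicted locked spot and the rail where a shut cover would put it. The gripper was touching nothing and stood over 10 cm above the mug. I never moved low near the mug, jars or mill, but I did not measure their positions before and after.

**Limits:** I did not pull on the cover to test the lock. In both cameras the arm hid the fingertips while they were in the slot, so those steps relied on the measured tool position and force.

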